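# Nest the measuring cups on the serving board

## Task

Draw the small wooden board forward from under the low dark step, lift it clear and lay it centred and square on the cork mat. Then nest the three measuring cups on it, one at a time: the large cup upright in the middle of the board, then the medium cup inside the large one, then the small cup inside the medium one, each resting flat on the floor of the one below, and let go of each before you take the next. Leave the salt mill standing where it is.

Things in the scene. Friction and masses are not known exactly. Their poses are not given: they have to be found in the camera images.
- board: Light wooden board, slab 110x110x10 mm, 0.2 kg. A ledge at its -x end (to x=-74, 70 wide, 10 thick) bears an upright grip bar: x=-71 to -57, 56 long in y, solid from z=26 to 40, on two posts. Origin: centre of slab underside; x from bar to plain end, z up. At the start it lies loose on the worktop, plain end about 36 mm under the step, bar outside; draw it along the step's -x before lifting.
- step: Low dark wooden step, fixed, 158 mm wide (y), 112 deep (x), 36 high; jars and a carton up to 100 mm tall are fixed along the back of its top. Open in front, 134 mm wide between its sides, 22 high under the top. Origin: on the worktop below the middle of the front lip; the step reaches from x=0 to +112 mm, so -x points out of it; z up.
- cork_mat: Flat rectangular cork mat, fixed, 150 x 140 x 4 mm (x, y, z). Origin: centre of its underside, on the worktop; z up. The board is square on it when their edges are parallel (grip bar on any side).
- large_cup: The largest of three open round aluminium measuring cups: rim 92 mm across, foot 88, 45 deep, wall 3.5, floor 6 thick. Flat level steel handle along its +x, 12 wide, 6 thick, tip 95 from the cup axis, z=43.5 to 49.5; pinch it across its width 75 from it. Origin: centre of underside; z up. 
- medium_cup: The middle one of three open round aluminium measuring cups: rim 68 mm across, foot 64, 45 deep, wall 3.5, floor 6 thick. Flat level steel handle along its +x, 12 wide, 6 thick, tip 95 from the cup axis, z=43.5 to 49.5; pinch it across its width 75 from it. Origin: centre of underside; z up. Play in the large cup 8.5 mm all round, its handle clears that rim.
- small_cup: The smallest of three open round aluminium measuring cups: rim 46 mm across, foot 42, 45 deep, wall 3.5, floor 6 thick. Flat level steel handle along its +x, 12 wide, 6 thick, tip 95 from the cup axis, z=43.5 to 49.5; pinch it across its width 75 from it. Origin: centre of underside; z up. Play in the medium cup 7.5 mm all round, its handle clears that rim.
- salt_mill: Bystander: a small upright salt mill, 44 mm in diameter, 90 mm tall, clear body with a grey top. Origin: centre of its underside. Loose; must stay standing where it is.

How it is judged:
On the way, in this order (a step that is already met when the one before it is completed fails the run):
1. the board lies centred and square on the cork mat, released (horizontal distance between board and cork_mat below 0.015 m and z of board in the frame of cork_mat between 0.001 and 0.008 m and angle between board's own z axis and vertical below 0.1 rad and (angle between the x axis of board and the x axis of cork_mat, either way round below 0.2 rad or angle between the x axis of board and the y axis of cork_mat, either way round below 0.2 rad) and contact force between the fingers and board below 0.2 N), for 0.2 s.
2. the large cup stands in the middle of the board, released (horizontal distance between large_cup and board below 0.015 m and z of large_cup in the frame of board between 0.007 and 0.013 m and angle between large_cup's own z axis and vertical below 0.1 rad and contact force between the fingers and large_cup below 0.2 N), for 0.2 s.
3. the medium cup sits in the large cup, released (horizontal distance between medium_cup and large_cup below 0.012 m and z of medium_cup in the frame of large_cup between 0.003 and 0.009 m and angle between medium_cup's own z axis and vertical below 0.1 rad and contact force between the fingers and medium_cup below 0.2 N), for 0.2 s.
4. the small cup sits in the medium cup, released (horizontal distance between small_cup and medium_cup below 0.012 m and z of small_cup in the frame of medium_cup between 0.003 and 0.009 m and angle between small_cup's own z axis and vertical below 0.1 rad and contact force between the fingers and small_cup below 0.2 N), for 0.2 s.
At the end, for the whole second after the job is handed in: Board flat on the mat, within 15 mm of its centre and 0.2 rad of square; large cup upright within 15 mm of the board's centre; medium cup on the floor of the large, small on the floor of the medium (each within 12 mm of centre, 3 to 9 mm above the outer underside, upright); all at rest (horizontal distance between board and cork_mat below 0.015 m and z of board in the frame of cork_mat between 0.001 and 0.008 m and angle between each of board, large_cup, medium_cup, small_cup's own z axis and vertical below 0.1 rad and (angle between the x axis of board and the x axis of cork_mat, either way round below 0.2 rad or angle between the x axis of board and the y axis of cork_mat, either way round below 0.2 rad) and horizontal distance between large_cup and board below 0.015 m and z of large_cup in the frame of board between 0.007 and 0.013 m and horizontal distance between medium_cup and large_cup below 0.012 m and z of medium_cup in the frame of large_cup between 0.003 and 0.009 m and horizontal distance between small_cup and medium_cup below 0.012 m and z of small_cup in the frame of medium_cup between 0.003 and 0.009 m and linear speed of each of board, large_cup, medium_cup, small_cup below 0.02 m/s); the robot touches nothing.
It fails at once if the salt mill is knocked over or pushed more than 30 mm (angle between salt_mill's own z axis and vertical above 0.4 rad or distance of salt_mill from where it was at the start of the episode above 0.03 m).
It also fails if it takes over 115 s, if anything falls off the work surface, if the arm or the gripper's body presses on something with over 40 N, if the wrist force passes 120 N, or if a joint passes its speed limit or range.

## Robot

A 6-joint arm with a two-finger parallel gripper is mounted at the origin on a cart in front of the work surface, level with it; the furniture and walls round the work are solid. World frame = base frame: x ahead of the robot, y to its left, z up, the work surface at z = 0. Lengths are in m, angles in rad, forces in N, time in s.
With the tool pointing down it reaches from about 0.325 to 1 m from the base axis. Payload 5.1 kg.
Tool frame: the origin (TCP) lies midway between the tips of the shut fingers; the grasp point (between the pads) lies 19 mm behind it (bot.grasp_offset is the distance from the TCP to the grasp point, in m); z points along the fingers, y is the line along which they close (so a half turn about z gives the same grasp; the last joint's range is limited). The gripper opens to 85 mm and grips with 20 to 120 N. Pads are 22 mm wide; open, the fingers measure 114 mm over their backs; the gripper's body (76 mm by 85 mm) begins 54 mm behind the grasp point. The pads swing forward as they close: fully open they stand 13 mm farther back than shut.
Start: joints at [1.187, 0.124, 1.65, -0, 1.367, -0.083], TCP at [0.193, 0.621, 0.231] pointing down, gripper open.
Joint ranges: [-2.61, 2.61], [-1.02, 2.33], [0.03, 2.71], [-1.35, 4.49], [0.32, 2.68], [-2.91, 2.91]. Speed limits (rad/s): [2.57, 2.57, 3.14, 3.14, 3.14, 3.14].

## Interface

Orientations are given as [roll, pitch, yaw] about the fixed x, y, z axes, in that order (R = Rz(yaw) Ry(pitch) Rx(roll)).
In Python, from plant import bot gives the robot as it stands.
- The arm moves only by the shell command python3 -m creep 'ROWS' [FORCE]. ROWS is JSON, one flat list of numbers, 7 for each row, row after row: the shift along the tool's x, y, z in units of 30 mm (1.0 is 30 mm), then the turn, a rotation vector about the tool's x, y, z in units of 5 degrees (1.0 is 5 degrees), then the closure, from -1 (fully open) to 1 (shut). A call has 1 to 20 rows; each row shifts and turns the commanded pose from where the row before left it, along the tool's axes as they then stand; what a row does not reach is not made up. A row lasts 1/10 s, in which the tool goes at most 50 mm and 8.59 degrees, less where a joint would pass 70% of its speed; a pose out of reach is approached as far as the arm can. A call is refused whole if a number of a shift passes 1 or a number of a turn 1, either way. A call with a gripper value outside its range is refused whole. The fingers move at their own pace and stop on an object; FORCE is the grip in N (left out, the last holds). Time passes only in rows, so rows that do not move let the fingers close. It gives the time, the measured TCP pose, the force, the opening and the grip force at its end, in the units of the state.
- bot.state(): the state, without advancing time (a new reading comes with each control period).
- bot.snapshot(name): name is "side" or "top" or "wrist"; returns a dict with "color" (480x640x3 uint8, red, green, blue), "K" (3x3 intrinsics, pixels), "extrinsics" (4x4, takes a point from world to camera coordinates); the wrist camera has in their place "hand_eye" (4x4, takes a point from camera to tool coordinates, whose origin is the TCP and whose axes are the flange's). Camera axes: x right, y up, looking along -z (the intrinsics and any distortion apply to the point x, -y, -z); pixel columns grow to the right and rows downward; lengths in m; the calibration is good to about 2 mm. A picture is of the moment at which its call begins: read the wrist's pose just before it. There is no depth.
- bot.sign_off(): hands the job in; it is judged then, once.
The state is a dict: "t": time; "qpos": joint angles; "dq": joint speeds; "joint_torque": joint torques, N m; "position": TCP position; "tool_rot": TCP orientation; "wrist_force": force on the tool from outside, world axes, zero at the start; "moment": the same for the moment, N m; "width": finger opening in m; "finger_force": force on a finger pad.
Only numpy, scipy, OpenCV 4.12 (cv2) and the standard library are available. Lean on these libraries where they do the work, as an engineer would, in place of code of your own. Each camera call takes 0.05 s, during which the arm holds its last target. There are 200 camera calls.

## Working session

There is one attempt and no reset: what is moved stays moved. The work goes in short steps, Python scripts to look and compute and a shell command to move; the robot and the scene stay as the last step left them, time stands still between calls to the robot, and variables do not carry over. Pictures are saved under pics/ and viewed, at most 15 in all, crops included, and the job is handed in when it is done.

```bash
ls; mkdir -p pics; python3 - <<'E'
from plant import bot
import cv2,json,numpy as np
print(bot.state()); print(bot.grasp_offset)
d={}
for n in("top","side","wrist"):
    s=bot.snapshot(n); cv2.imwrite(f"pics/{n}0.png",s["color"][:,:,::-1])
    print(n,{k:(np.round(v,4).tolist() if hasattr(v,'shape') else v) for k,v in s.items() if k!="color"})
    d[n]={k:np.asarray(v).tolist() for k,v in s.items() if k!="color"}
json.dump(d,open("cal.json","w"))
E
```

```text
pics
{'t': 0.0, 'qpos': array([ 1.18738391e+00,  1.24485834e-01,  1.65166340e+00, -1.47128454e-05,
        1.36754045e+00, -8.25944171e-02]), 'dq': array([ 2.15501693e-04, -1.84523454e-04, -4.88791326e-05,  3.13529350e-04,
       -7.61719683e-04,  1.16490169e-03]), 'joint_torque': array([ 8.92204971e-04, -4.23597693e+01, -3.65461278e+01, -8.81578535e-05,
        6.79765581e-03,  3.64428786e-06]), 'position': array([0.19239221, 0.62022772, 0.23007178]), 'tool_rot': array([-3.13950159e+00, -1.58650780e-04,  2.84077747e+00]), 'wrist_force': array([ 0.16699068, -0.46008602, -0.42638251]), 'moment': array([-0.05802893,  0.01803281, -0.01570461]), 'finger_force': 0.0, 'width': 0.08530035470220165}
0.0187
top {'K': [[499.8504, 0.0, 324.0869], [0.0, 499.8504, 240.3638], [0.0, 0.0, 1.0]], 'extrinsics': [[0.0092, -1.0, -0.0002, -0.0268], [0.9976, 0.0092, 0.0693, -0.5554], [-0.0692, -0.0008, 0.9976, -0.9002], [0.0, 0.0, 0.0, 1.0]]}
side {'K': [[545.1919, 0.0, 326.1341], [0.0, 545.1919, 239.0787], [0.0, 0.0, 1.0]], 'extrinsics': [[-0.9923, -0.1234, 0.0124, 0.5235], [0.1054, -0.7862, 0.609, -0.0997], [-0.0654, 0.6056, 0.7931, -1.1532], [0.0, 0.0, 0.0, 1.0]]}
wrist {'K': [[369.2988, 0.0, 317.4914], [0.0, 369.2988, 243.2054], [0.0, 0.0, 1.0]], 'hand_eye': [[-0.0015, 0.9494, 0.3142, 0.0815], [1.0, 0.0013, 0.0009, 0.0006], [0.0004, 0.3142, -0.9494, -0.1433], [0.0, 0.0, 0.0, 1.0]]}
```

View pics/top0.png

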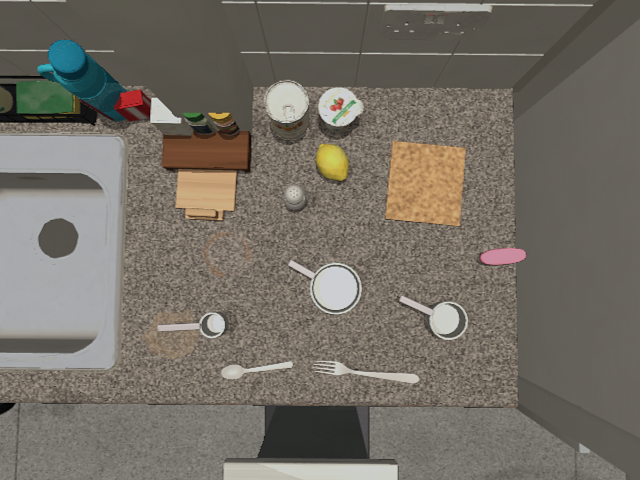

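View pics/side0.png

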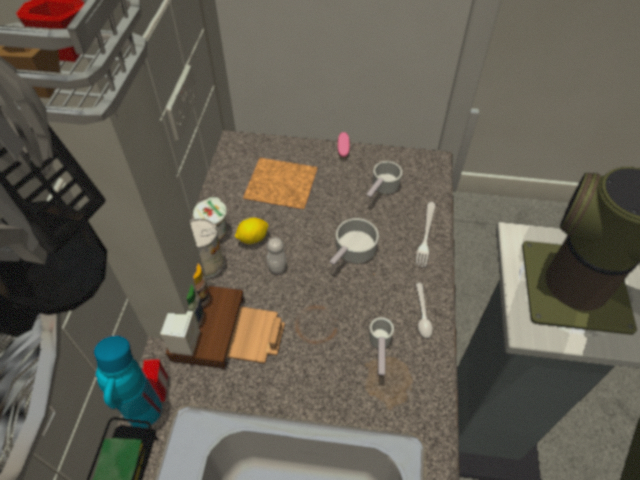

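```bash
cat > h.py <<'E'
import json,numpy as np,cv2
C=json.load(open('cal.json'))
def ray(n,u,v,z):
    K=np.array(C[n]['K']);E=np.array(C[n]['extrinsics'])
    d=np.linalg.inv(K)@[u,v,1]; d=np.array([d[0],-d[1],-d[2]])
    R=E[:3,:3];c=-R.T@E[:3,3];w=R.T@d
    return c+w*(z-c[2])/w[2]
def proj(n,p):
    K=np.array(C[n]['K']);E=np.array(C[n]['extrinsics'])
    q=E[:3,:3]@np.array(p)+E[:3,3]; q=K@[q[0],-q[1],-q[2]]
    return q[:2]/q[2]
def crop(im,x0,y0,w,h,s):
    return cv2.resize(im[y0:y0+h,x0:x0+w],None,fx=s,fy=s,interpolation=cv2.INTER_CUBIC)
E
python3 - <<'E'
from h import *
im=cv2.imread('pics/top0.png')
a=np.hstack([crop(im,155,125,100,100,4),crop(im,380,132,100,100,4)])
cv2.imwrite('pics/a.png',a)
b=np.hstack([crop(im,150,295,100,60,4),crop(im,390,285,100,60,4)])
b2=np.hstack([crop(im,280,250,100,75,4),crop(im,260,150,100,75,4)])
cv2.imwrite('pics/b.png',np.vstack([b,b2]))
E
```

```text
(no output)
```

View pics/a.png

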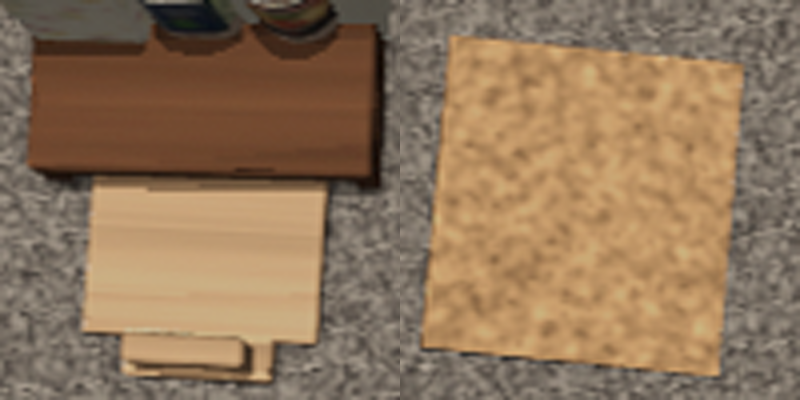

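View pics/b.png

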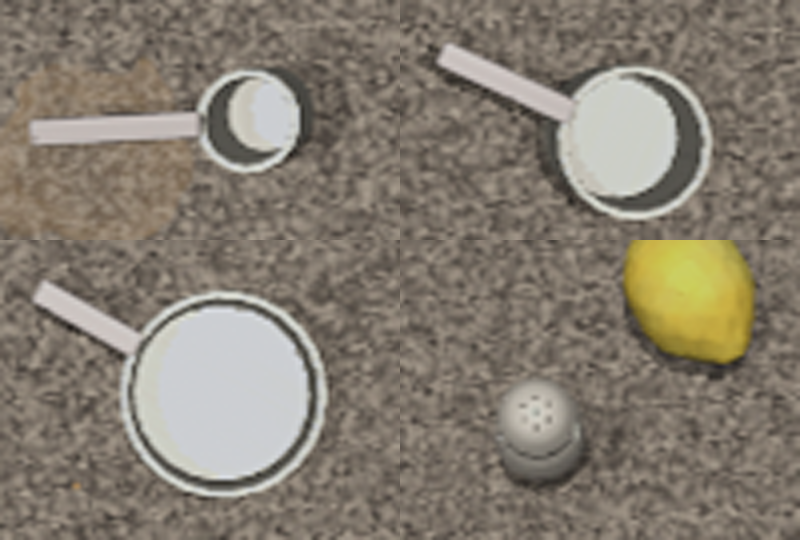

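Picture a: the board's slab near corners are at (82,332) and (318,344), with the grip bar outside; the step lip runs (28,167)–(378,180); mat corners (452,36),(743,64),(720,376),(422,347). Picture b: cup rim centres at small (250,120), medium (634,142), large (224,393), with handle tips (31,132), (443,55), (41,292); mill top at (540,405).

```bash
python3 - <<'E'
from h import *
def P(u,v,ox,oy,z,du=0,dv=0):
    return ray('top',(u-du+.5)/4-.5+ox,(v-dv+.5)/4-.5+oy,z)
A=lambda u,v,z:P(u,v,155,125,z)
r=lambda x:np.round(x,4)
nl,nr,fl,fr=A(82,332,.01),A(318,344,.01),A(93,178,.01),A(327,180,.01)
print('board near',r(nl),r(nr),np.linalg.norm(nl-nr), 'sides',r(fl),r(fr))
d=nr-nl; print('yaw of board x (from edge)',np.arctan2(d[1],d[0])+np.pi/2, 'sides',[np.arctan2(*(f-n)[[1,0]]) for n,f in((nl,fl),(nr,fr))])
l,q=A(28,167,.036),A(378,180,.036);print('step',r(l),r(q),np.linalg.norm(l-q),'yaw',np.arctan2(*(q-l)[[1,0]])+np.pi/2)
# bar top corners
for c in ((125,337),(243,340),(243,368),(125,364)):print('bar',r(A(*c,.04)))
M=[P(u-400,v,380,132,.004) for u,v in((452,36),(743,64),(720,376),(422,347))]
print('mat',r(np.mean(M,0)),[round(np.linalg.norm(M[i]-M[i-1]),4) for i in range(4)],'dirs',[np.arctan2(*(M[i]-M[i-1])[[1,0]]) for i in range(4)])
for n,(c,t,o,sz) in dict(small=((250,120),(31,132),(150,295),.046),medium=((234,142),(43,55),(390,285),.068),large=((224,153),(41,52),(280,250),.092)).items():
    cc=P(*c,*o,.0475 if 0 else .045);tt=P(*t,*o,.0495)
    d=tt-cc;yaw=np.arctan2(d[1],d[0]);print(n,r(cc),'yaw',yaw,'len',np.hypot(*d[:2]),'grasp',r(cc+.075*np.array([np.cos(yaw),np.sin(yaw),0])))
m=P(140,165,260,150,.09);print('mill',r(m))
E
```

```text
board near [0.615  0.2569 0.01  ] [0.6103 0.1467 0.01  ] 0.11034475647438476 sides [0.6878 0.2539 0.01  ] [0.6878 0.1441 0.01  ]
yaw of board x (from edge) -0.04193426319928162 sides [np.float64(-0.04106365130001646), np.float64(-0.03284104904991708)]
step [0.6871 0.276  0.036 ] [0.6825 0.1162 0.036 ] 0.1598395145330984 yaw -0.02841571622293171
bar [0.6089 0.2284 0.04  ]
bar [0.608  0.1751 0.04  ]
bar [0.5953 0.1748 0.04  ]
bar [0.5966 0.2281 0.04  ]
mat [ 0.6671 -0.2122  0.004 ] [np.float64(0.149), np.float64(0.1383), np.float64(0.149), np.float64(0.1401)] dirs [np.float64(-0.0948230892138472), np.float64(-1.6592432356250721), np.float64(3.0588803541564884), np.float64(1.482347026002908)]
small [0.4028 0.1748 0.045 ] yaw 1.6302345356079488 len 0.09526992180291098 grasp [0.3983 0.2496 0.045 ]
medium [ 0.4145 -0.2423  0.045 ] yaw 1.1538791134425705 len 0.09302039090228016 grasp [ 0.4449 -0.1737  0.045 ]
large [ 0.4694 -0.043   0.045 ] yaw 1.0765222570662571 len 0.09265612860864554 grasp [0.505  0.0231 0.045 ]
mill [0.635  0.0294 0.09  ]
```

```bash
cat >> h.py <<'E'
def need(x,y,z,yaw,s=None):
    """turn first (about tool z), then shift in the new tool axes; in row units"""
    from plant import bot
    s=s or bot.state(); p=s['position']; y0=s['tool_rot'][2]
    dyaw=(yaw-y0+np.pi)%(2*np.pi)-np.pi
    d=np.array([x,y,z])-p; c,sn=np.cos(yaw),np.sin(yaw)
    t=np.array([c*d[0]+sn*d[1], sn*d[0]-c*d[1], -d[2]])/.03
    print('pos',np.round(p,4),'rpy',np.round(s['tool_rot'],3),'w',round(s['width'],4),'F',np.round(s['wrist_force'],1),'t',round(s['t'],2))
    print('turn z units',round(-np.degrees(dyaw)/5,2),'shift units xyz',np.round(t,2))
E
python3 -c "
from h import *
need(.603,.203,.10,1.533)"
```

```text
pos [0.1924 0.6204 0.2303] rpy [-3.14  -0.     2.841] w 0.0853 F [ 0.8  0.  -0.5] t 0.15
turn z units 14.99 shift units xyz [-13.39  14.2    4.34]
```

```bash
python3 -m creep '[0,0,0,0,0,1,-1, 0,0,0,0,0,1,-1, 0,0,0,0,0,1,-1, 0,0,0,0,0,1,-1, 0,0,0,0,0,1,-1, 0,0,0,0,0,1,-1, 0,0,0,0,0,1,-1, 0,0,0,0,0,1,-1, 0,0,0,0,0,1,-1, 0,0,0,0,0,1,-1, 0,0,0,0,0,1,-1, 0,0,0,0,0,1,-1, 0,0,0,0,0,1,-1, 0,0,0,0,0,1,-1, 0,0,0,0,0,1,-1, 0,0,0,0,0,0,-1]' 80
python3 -m creep '[-0.4,0.4,0.1,0,0,0,-1, -0.8,0.8,0.2,0,0,0,-1, -0.9,0.95,0.3,0,0,0,-1, -0.9,0.95,0.3,0,0,0,-1, -0.9,0.95,0.3,0,0,0,-1, -0.9,0.95,0.3,0,0,0,-1, -0.9,0.95,0.3,0,0,0,-1, -0.9,0.95,0.3,0,0,0,-1, -0.9,0.95,0.3,0,0,0,-1, -0.9,0.95,0.3,0,0,0,-1, -0.9,0.95,0.3,0,0,0,-1, -0.9,0.95,0.3,0,0,0,-1, -0.9,0.95,0.3,0,0,0,-1, -0.9,0.95,0.3,0,0,0,-1, -0.8,1,0.3,0,0,0,-1, -0.6,0.6,0.14,0,0,0,-1, 0,0,0,0,0,0,-1, 0,0,0,0,0,0,-1]'
python3 - <<'E'
from h import *
from plant import bot
need(.603,.203,.016,1.533)
s=bot.snapshot('wrist');cv2.imwrite('pics/w1.png',s['color'][:,:,::-1])
E
```

```text
t: 1.75
position: [0.1925, 0.6206, 0.2308]
tool_rot: [-3.141, 0.001, 1.532]
wrist_force: [-1.1, 1.1, 0.6]
width: 0.0852
finger_force: 0.0
t: 3.55
position: [0.6023, 0.2013, 0.1007]
tool_rot: [-3.14, 0.0, 1.531]
wrist_force: [0.1, 0.4, -1.3]
width: 0.0852
finger_force: 0.0
pos [0.6023 0.2013 0.1007] rpy [-3.14   0.     1.531] w 0.0852 F [ 0.1  0.4 -1.3] t 3.55
turn z units -0.02 shift units xyz [0.06 0.02 2.82]
```

View pics/w1.png

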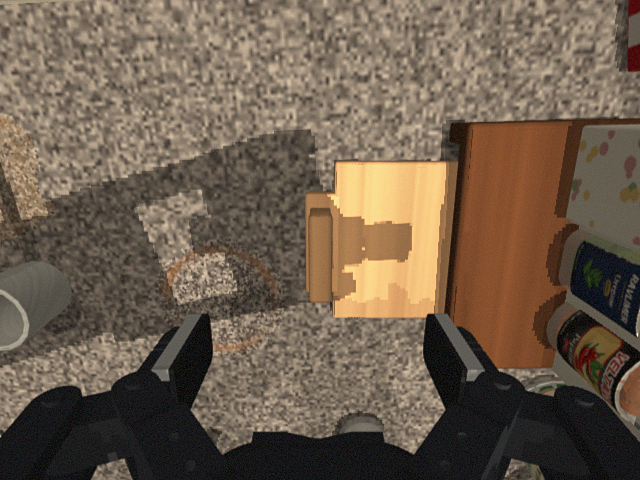

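The wrist picture shows the bar top from about (308,207) to (331,302), between the open fingers. I'll project this to check.

```bash
cat >> h.py <<'E'
from scipy.spatial.transform import Rotation as Rot
def wray(u,v,z,pos,rpy):
    K=np.array(C['wrist']['K']);H=np.array(C['wrist']['hand_eye'])
    d=np.linalg.inv(K)@[u,v,1]; d=np.array([d[0],-d[1],-d[2]])
    R=Rot.from_euler('xyz',rpy).as_matrix()
    c=R@H[:3,3]+pos; w=R@H[:3,:3]@d
    return np.round(c+w*(z-c[2])/w[2],4)
E
python3 -c "
from h import *
p,r=[.6023,.2013,.1007],[-3.14,0,1.531]
for u,v in((308,207),(308,302),(331,207),(331,302)):print(wray(u,v,.04,p,r))
for u,v in((334,160),(334,318),(447,160),(442,318)):print(wray(u,v,.01,p,r))"
```

```text
[0.5988 0.237  0.04  ]
[0.5958 0.1775 0.04  ]
[0.6117 0.2364 0.04  ]
[0.6099 0.1769 0.04  ]
[0.6152 0.2593 0.01  ]
[0.6122 0.1486 0.01  ]
[0.6853 0.2565 0.01  ]
[0.6894 0.1455 0.01  ]
```

```bash
python3 -m creep '[0.08,0.05,0.4,0,0,0,-1, 0,0,0.7,0,0,0,-1, 0,0,0.7,0,0,0,-1, 0,0,0.6,0,0,0,-1, 0,0,0.4,0,0,0,-1, 0,0,0,0,0,0,-0.5, 0,0,0,0,0,0,0, 0,0,0,0,0,0,0.5, 0,0,0,0,0,0,1, 0,0,0,0,0,0,1, 0,0,0,0,0,0,1, 0,0,0,0,0,0,1, 0,0,0,0,0,0,1, 0,0,0,0,0,0,1]' 80; python3 -c "
from h import *
need(.544,.206,.016,1.533)"
```

```text
t: 5.0
position: [0.6051, 0.205, 0.0184]
tool_rot: [3.14, -0.0, 1.532]
wrist_force: [-0.3, -0.6, 6.3]
width: 0.0125
finger_force: 80.8
pos [0.6051 0.205  0.0184] rpy [ 3.14  -0.     1.532] w 0.0125 F [-0.3 -0.6  6.3] t 5.0
turn z units -0.01 shift units xyz [-0.04 -2.04  0.08]
```

```bash
python3 -m creep '[0,-0.2,0,0,0,0,1, 0,-0.3,0,0,0,0,1, 0,-0.4,0,0,0,0,1, 0,-0.4,0,0,0,0,1, 0,-0.4,0,0,0,0,1, 0,-0.3,0,0,0,0,1, 0,-0.2,0,0,0,0,1, 0,0,0,0,0,0,1, 0,0,-0.2,0,0,0,1, 0,0,-0.4,0,0,0,1, 0,0,-0.6,0,0,0,1, 0,0,-0.7,0,0,0,1, 0,0,-0.7,0,0,0,1, 0,0,-0.7,0,0,0,1, 0,0,-0.7,0,0,0,1, 0,0,-0.4,0,0,0,1, 0,0,-0.2,0,0,0,1, 0,0,0,0,0,0,1]'
python3 - <<'E'
from h import *
from plant import bot
c=np.array([.667,-.212]);a=-.088
b=c-.064*np.array([np.cos(a),np.sin(a)]);print(b)
need(*b,.15,np.pi/2+a)
s=bot.snapshot('wrist');cv2.imwrite('pics/w2.png',s['color'][:,:,::-1])
E
```

```text
t: 6.8
position: [0.5381, 0.2074, 0.1554]
tool_rot: [3.141, -0.0, 1.532]
wrist_force: [0.8, 0.1, -0.4]
width: 0.0124
finger_force: 79.8
[ 0.60324765 -0.20637527]
pos [0.5381 0.2074 0.1554] rpy [ 3.141 -0.     1.532] w 0.0124 F [ 0.8  0.1 -0.4] t 6.8
turn z units 0.56 shift units xyz [-13.55   3.38   0.18]
```

View pics/w2.png

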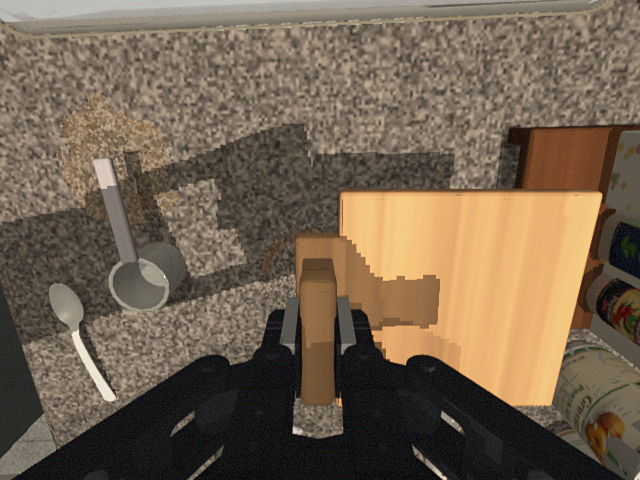

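Board is held level; slab corners at (340,191), (601,191) and roughly (552,406), bar end at (303–335, 258).

```bash
python3 -c "
from h import *
p,r=np.array([.5381,.2074,.1554]),[3.141,0,1.532]
for u,v in((340,191),(601,191),(552,406)):print(wray(u,v,.147,p,r)-p)
for u,v in((303,258),(335,258)):print(wray(u,v,.177,p,r)-p)"
```

```text
[ 0.0119  0.0536 -0.0084]
[ 0.1198  0.0493 -0.0084]
[ 0.117  -0.0603 -0.0084]
[-0.0032  0.0359  0.0216]
[0.0081 0.0355 0.0216]
```

```bash
python3 -m creep '[-0.3,0.05,0,0,0,0.28,1, -0.6,0.1,0,0,0,0.28,1, -0.8,0.2,0,0,0,0,1, -0.9,0.23,0,0,0,0,1, -0.9,0.23,0,0,0,0,1, -0.9,0.23,0,0,0,0,1, -0.9,0.23,0,0,0,0,1, -0.9,0.23,0,0,0,0,1, -0.9,0.23,0,0,0,0,1, -0.9,0.23,0,0,0,0,1, -0.9,0.23,0,0,0,0,1, -0.9,0.23,0,0,0,0,1, -0.9,0.23,0,0,0,0,1, -0.9,0.23,0,0,0,0,1, -0.9,0.23,0,0,0,0,1, -0.6,0.23,0,0,0,0,1, -0.4,0,0,0,0,0,1, 0,0,0,0,0,0,1, 0,0,0,0,0,0,1]'
python3 -c "
from h import *
need(.602,-.205,.0235,1.483)"
```

```text
t: 8.75
position: [0.603, -0.2042, 0.1546]
tool_rot: [-3.141, -0.001, 1.483]
wrist_force: [0.6, -0.0, -0.9]
width: 0.0121
finger_force: 79.8
pos [ 0.603  -0.2042  0.1546] rpy [-3.141e+00 -1.000e-03  1.483e+00] w 0.0121 F [ 0.6 -0.  -0.9] t 8.75
turn z units -0.0 shift units xyz [-0.03 -0.03  4.37]
```

```bash
python3 -m creep '[-0.03,-0.03,0.3,0,0,0,1, 0,0,0.6,0,0,0,1, 0,0,0.7,0,0,0,1, 0,0,0.7,0,0,0,1, 0,0,0.7,0,0,0,1, 0,0,0.5,0,0,0,1, 0,0,0.4,0,0,0,1, 0,0,0.25,0,0,0,1, 0,0,0.15,0,0,0,1, 0,0,0.07,0,0,0,1, 0,0,0,0,0,0,1]'
python3 -c "
from h import *
need(.602,-.205,.0235,1.483)"
python3 -m creep '[0,0,0,0,0,0,0.5, 0,0,0,0,0,0,0, 0,0,0,0,0,0,-0.3, 0,0,0,0,0,0,-0.3, 0,0,0,0,0,0,-0.3, 0,0,-0.3,0,0,0,-0.3, 0,0,-0.6,0,0,0,-0.5, 0,0,-0.9,0,0,0,-1, 0,0,-0.9,0,0,0,-1, 0,0,-0.9,0,0,0,-1, 0,0,-0.5,0,0,0,-1, 0,0,-0.2,0,0,0,-1, 0,0,0,0,0,0,-1]'
python3 - <<'E'
from h import *
from plant import bot
need(.505,.023,.12,1.0765)
a=bot.snapshot('wrist')['color'][:,:,::-1];b=bot.snapshot('top')['color'][:,:,::-1];cv2.imwrite('pics/t3.png',b)
cv2.imwrite('pics/w3.png',np.hstack([cv2.resize(a,(400,300)),crop(b,370,130,100,75,4)]))
E
```

```text
t: 9.85
position: [0.6028, -0.2058, 0.0245]
tool_rot: [3.141, 0.0, 1.483]
wrist_force: [-0.2, 0.1, -1.4]
width: 0.0122
finger_force: 79.7
pos [ 0.6028 -0.2058  0.0245] rpy [3.141 0.    1.483] w 0.0122 F [-0.2  0.1 -1.4] t 9.85
turn z units -0.0 shift units xyz [ 0.02 -0.03  0.03]
t: 11.15
position: [0.6029, -0.2057, 0.1542]
tool_rot: [3.14, 0.001, 1.483]
wrist_force: [-0.5, 0.0, 0.1]
width: 0.0854
finger_force: 0.0
pos [ 0.6029 -0.2057  0.1542] rpy [3.140e+00 1.000e-03 1.483e+00] w 0.0854 F [-0.5  0.   0.1] t 11.15
turn z units 4.66 shift units xyz [ 5.16 -6.49  1.14]
```

View pics/w3.png

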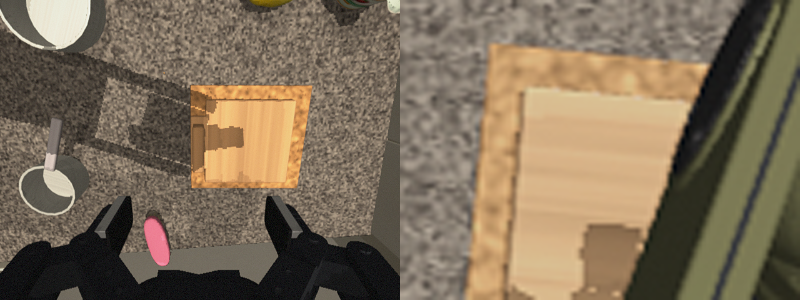

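```bash
python3 -m creep '[0,0,0,0,0,0.93,-1, 0,0,0,0,0,0.93,-1, 0,0,0,0,0,0.93,-1, 0,0,0,0,0,0.93,-1, 0,0,0,0,0,0.94,-1, 0.4,-0.5,0.1,0,0,0,-1, 0.7,-0.9,0.15,0,0,0,-1, 0.7,-0.9,0.15,0,0,0,-1, 0.7,-0.9,0.15,0,0,0,-1, 0.7,-0.9,0.15,0,0,0,-1, 0.7,-0.9,0.15,0,0,0,-1, 0.7,-0.9,0.15,0,0,0,-0.7, 0.56,-0.59,0.14,0,0,0,-0.5, 0,0,0,0,0,0,-0.5, 0,0,0,0,0,0,-0.5]'
python3 - <<'E'
from h import *
from plant import bot
need(.505,.023,.028,1.0765)
a=bot.snapshot('wrist')['color'][:,:,::-1];b=bot.snapshot('top')['color'][:,:,::-1];cv2.imwrite('pics/t4.png',b);cv2.imwrite('pics/w4f.png',a)
cv2.imwrite('pics/w4.png',np.hstack([cv2.resize(a,(400,300)),crop(b,380,135,100,100,4)[:300+100]]) if 0 else np.hstack([cv2.copyMakeBorder(cv2.resize(a,(400,300)),0,100,0,0,0),crop(b,380,135,100,100,4)]))
E
```

```text
t: 12.75
position: [0.5037, 0.0232, 0.1175]
tool_rot: [-3.14, 0.001, 1.077]
wrist_force: [0.3, -0.1, 1.5]
width: 0.0639
finger_force: 0.0
pos [0.5037 0.0232 0.1175] rpy [-3.140e+00  1.000e-03  1.077e+00] w 0.0639 F [ 0.3 -0.1  1.5] t 12.75
turn z units 0.01 shift units xyz [0.01 0.04 2.98]
```

View pics/w4.png

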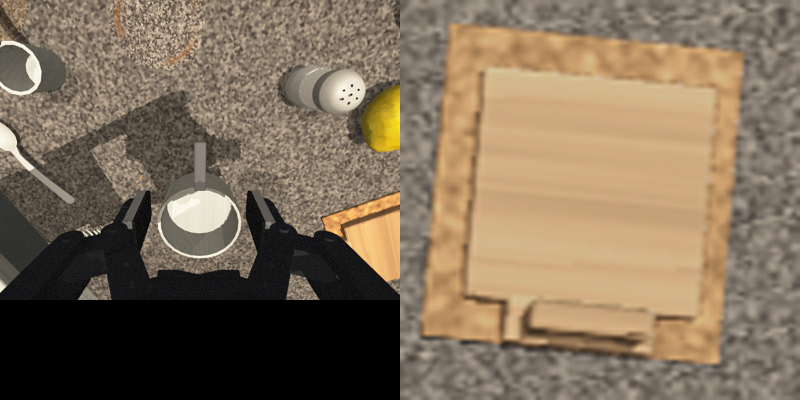

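Board corners are (485,68),(717,88),(697,317),(467,296); mat corners (452,25),(743,53),(720,364),(422,336). In the wrist view the handle tip is at (320,229) full-size.

```bash
python3 - <<'E'
from h import *
Q=lambda u,v,z:ray('top',(u-400+.5)/4-.5+380,(v+.5)/4-.5+135,z)
B=[Q(*c,.014) for c in((485,68),(717,88),(697,317),(467,296))]
M=[Q(*c,.004) for c in((452,25),(743,53),(720,364),(422,336))]
print(np.mean(B,0),np.mean(M,0),np.mean(B,0)-np.mean(M,0))
for X in(B,M):print([np.arctan2(*(X[i]-X[i-1])[[1,0]]).round(3) for i in range(4)])
p,r=[.5037,.0232,.1175],[-3.14,.001,1.077]
t=wray(320,229,.0495,p,r); c=wray(199*1.6,216*1.6,.045,p,r); d=t-c
print(t,c,np.arctan2(d[1],d[0]),np.hypot(*d[:2]))
E
```

```text
[ 0.66578261 -0.21351352  0.014     ] [ 0.66675114 -0.21216549  0.004     ] [-0.00096853 -0.00134803  0.01      ]
[np.float64(-0.079), np.float64(-1.649), np.float64(3.046), np.float64(1.488)]
[np.float64(-0.095), np.float64(-1.659), np.float64(3.059), np.float64(1.486)]
[0.515  0.0403 0.0495] [ 0.4745 -0.0328  0.045 ] 1.0648600719954524 0.08356949204105528
```

```bash
python3 -m creep '[0,0.04,0.4,0,0,0,-0.5, 0,0,0.7,0,0,0,-0.5, 0,0,0.8,0,0,0,-0.5, 0,0,0.7,0,0,0,-0.5, 0,0,0.38,0,0,0,-0.5, 0,0,0,0,0,0,0, 0,0,0,0,0,0,0.5, 0,0,0,0,0,0,1, 0,0,0,0,0,0,1, 0,0,0,0,0,0,1, 0,0,0,0,0,0,1, 0,0,0,0,0,0,1]' 110
python3 -c "
from h import *
need(.505,.023,.148,1.0765)"
python3 -m creep '[0,0,-0.2,0,0,0,1, 0,0,-0.4,0,0,0,1, 0,0,-0.6,0,0,0,1, 0,0,-0.7,0,0,0,1, 0,0,-0.7,0,0,0,1, 0,0,-0.6,0,0,0,1, 0,0,-0.5,0,0,0,1, 0,0,-0.3,0,0,0,1, 0,0,0,0,0,0,1, 0,0,0,0,0,0,1]'
python3 - <<'E'
from h import *
from plant import bot
need(.505,.023,.148,1.0765)
a=bot.snapshot('wrist')['color'][:,:,::-1];b=bot.snapshot('side')['color'][:,:,::-1]
cv2.imwrite('pics/w5.png',np.hstack([cv2.resize(a,(400,300)),crop(b,270,150,160,120,2.5)]))
E
```

```text
t: 14.05
position: [0.5068, 0.0226, 0.0307]
tool_rot: [3.139, -0.001, 1.076]
wrist_force: [0.9, 1.8, 4.9]
width: 0.0089
finger_force: 107.8
pos [0.5068 0.0226 0.0307] rpy [ 3.139e+00 -1.000e-03  1.076e+00] w 0.0089 F [0.9 1.8 4.9] t 14.05
turn z units -0.0 shift units xyz [-0.02 -0.06 -3.91]
t: 15.05
position: [0.5051, 0.0226, 0.1488]
tool_rot: [-3.141, 0.0, 1.076]
wrist_force: [0.3, -0.0, -1.7]
width: 0.0087
finger_force: 107.5
pos [0.5051 0.0226 0.1488] rpy [-3.141  0.     1.076] w 0.0087 F [ 0.3 -0.  -1.7] t 15.05
turn z units -0.0 shift units xyz [ 0.01 -0.01  0.03]
```

View pics/w5.png

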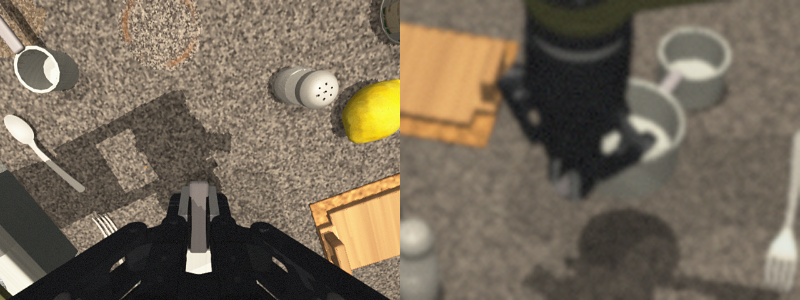

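```bash
python3 -m creep '[0,0,0,0,0,-0.5,1, 0,0,0,0,0,-0.9,1, 0,0,0,0,0,-0.95,1, 0,0,0,0,0,-0.95,1, 0,0,0,0,0,-0.95,1, 0,0,0,0,0,-0.95,1, 0,0,0,0,0,-0.95,1, 0,0,0,0,0,-0.95,1, 0,0,0,0,0,-0.95,1, 0,0,0,0,0,-0.95,1, 0,0,0,0,0,-0.95,1, 0,0,0,0,0,-0.95,1, 0,0,0,0,0,-0.95,1, 0,0,0,0,0,-0.95,1, 0,0,0,0,0,-0.05,1, 0,0,0,0,0,0,1]'
python3 -m creep '[-0.3,0,0,0,0,0,1, -0.6,0,0,0,0,0,1, -0.8,-0.04,0,0,0,0,1, -0.8,-0.04,0,0,0,0,1, -0.8,-0.04,0,0,0,0,1, -0.8,-0.04,0,0,0,0,1, -0.8,-0.04,0,0,0,0,1, -0.8,-0.04,0,0,0,0,1, -0.7,-0.04,0,0,0,0,1, -0.43,-0.02,0,0,0,0,1, -0.2,0,0,0,0,0,1, 0,0,0,0,0,0,1, 0,0,0,0,0,0,1]'
python3 - <<'E'
from h import *
from plant import bot
need(.622,-.153,.044,2.2)
a=bot.snapshot('wrist')['color'][:,:,::-1];b=bot.snapshot('top')['color'][:,:,::-1]
cv2.imwrite('pics/w6.png',np.hstack([cv2.copyMakeBorder(cv2.resize(a,(400,300)),0,100,0,0,0),crop(b,380,135,100,100,4)]))
E
```

```text
t: 16.75
position: [0.5051, 0.0226, 0.1486]
tool_rot: [-3.14, -0.001, 2.196]
wrist_force: [0.4, 0.0, -0.8]
width: 0.0087
finger_force: 107.5
t: 18.05
position: [0.6217, -0.1532, 0.1492]
tool_rot: [-3.141, -0.001, 2.198]
wrist_force: [0.1, 1.0, -0.5]
width: 0.0089
finger_force: 107.5
pos [ 0.6217 -0.1532  0.1492] rpy [-3.141e+00 -1.000e-03  2.198e+00] w 0.0089 F [ 0.1  1.  -0.5] t 18.05
turn z units -0.03 shift units xyz [0.   0.01 3.51]
```

View pics/w6.png

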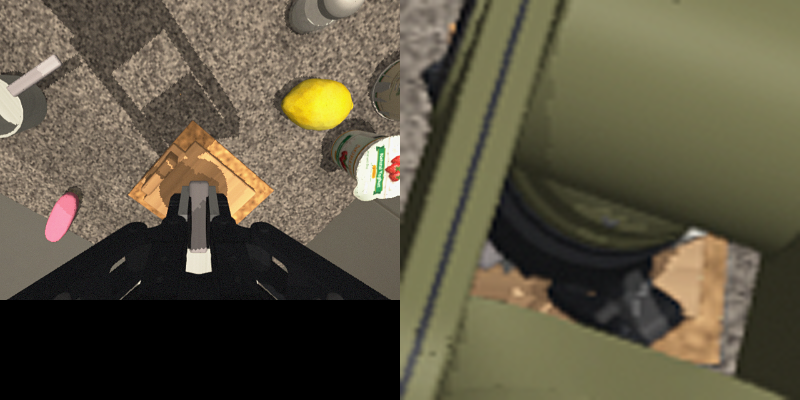

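The cup is hidden behind the hand, with the handle central in the pads; I'll lower it by dead reckoning and watch the force.

```bash
python3 -m creep '[0,0,0.3,0,0,0,1, 0,0,0.6,0,0,0,1, 0,0,0.7,0,0,0,1, 0,0,0.6,0,0,0,1, 0,0,0.5,0,0,0,1, 0,0,0.35,0,0,0,1, 0,0,0.2,0,0,0,1, 0,0,0.15,0,0,0,1, 0,0,0.06,0,0,0,1, 0,0,0,0,0,0,1, 0,0,0,0,0,0,1]'
python3 -c "
from h import *
need(.622,-.153,.044,2.2)"
```

```text
t: 19.25
position: [0.6226, -0.1538, 0.0465]
tool_rot: [3.141, 0.001, 2.198]
wrist_force: [-0.3, -0.7, -0.8]
width: 0.009
finger_force: 107.5
pos [ 0.6226 -0.1538  0.0465] rpy [3.141e+00 1.000e-03 2.198e+00] w 0.009 F [-0.3 -0.7 -0.8] t 19.25
turn z units -0.03 shift units xyz [ 0.03 -0.    0.08]
```

```bash
python3 -m creep '[0,0,0.04,0,0,0,1, 0,0,0.03,0,0,0,1, 0,0,0,0,0,0,1, 0,0,0,0,0,0,1]'
python3 -m creep '[0,0,0,0,0,0,0.6, 0,0,0,0,0,0,0.2, 0,0,0,0,0,0,-0.1, 0,0,0,0,0,0,-0.3, 0,0,0,0,0,0,-0.3, 0,0,0,0,0,0,-0.3, 0,0,-0.3,0,0,0,-0.3, 0,0,-0.6,0,0,0,-0.3, 0,0,-0.9,0,0,0,-0.5, 0,0,-0.9,0,0,0,-0.5, 0,0,-0.9,0,0,0,-0.5, 0,0,-0.4,0,0,0,-0.5, 0,0,0,0,0,0,-0.5]'
python3 - <<'E'
from h import *
need(.4449,-.1737,.148,1.154)
E
```

```text
t: 19.65
position: [0.6226, -0.1535, 0.0449]
tool_rot: [3.141, 0.001, 2.198]
wrist_force: [-2.3, 2.2, 6.4]
width: 0.0093
finger_force: 108.2
t: 20.95
position: [0.6237, -0.1541, 0.1675]
tool_rot: [3.138, 0.005, 2.198]
wrist_force: [-0.5, 0.1, -0.1]
width: 0.0639
finger_force: 0.0
pos [ 0.6237 -0.1541  0.1675] rpy [3.138 0.005 2.198] w 0.0639 F [-0.5  0.1 -0.1] t 20.95
turn z units 11.96 shift units xyz [-3.01 -5.19  0.65]
```

```bash
python3 -m creep '[0,0,0,0,0,1,-0.5, 0,0,0,0,0,1,-0.5, 0,0,0,0,0,1,-0.5, 0,0,0,0,0,1,-0.5, 0,0,0,0,0,1,-0.5, 0,0,0,0,0,1,-0.5, 0,0,0,0,0,1,-0.5, 0,0,0,0,0,1,-0.5, 0,0,0,0,0,1,-0.5, 0,0,0,0,0,1,-0.5, 0,0,0,0,0,1,-0.5, 0,0,0,0,0,0.96,-0.5, -0.4,-0.7,0.2,0,0,0,-0.5, -0.5,-0.9,0.2,0,0,0,-0.5, -0.5,-0.9,0.2,0,0,0,-0.5, -0.5,-0.9,0.3,0,0,0,-0.5, -0.5,-0.9,0.3,0,0,0,-0.5, -0.6,-0.9,0.3,0,0,0,-0.5, 0,0,0,0,0,0,-0.5, 0,0,0,0,0,0,-0.5]'
python3 - <<'E'
from h import *
from plant import bot
need(.4449,-.1737,.029,1.154)
a=bot.snapshot('wrist')['color'][:,:,::-1];b=bot.snapshot('top')['color'][:,:,::-1]
cv2.imwrite('pics/t7.png',b)
cv2.imwrite('pics/w7.png',np.hstack([cv2.copyMakeBorder(cv2.resize(a,(400,300)),0,100,0,0,0),crop(b,380,135,100,100,4)]))
E
```

```text
t: 22.95
position: [0.442, -0.1724, 0.1173]
tool_rot: [-3.14, -0.0, 1.153]
wrist_force: [0.2, 0.4, 0.3]
width: 0.0644
finger_force: 0.0
pos [ 0.442  -0.1724  0.1173] rpy [-3.14  -0.     1.153] w 0.0644 F [0.2 0.4 0.3] t 22.95
turn z units -0.01 shift units xyz [-0.    0.11  2.94]
```

View pics/w7.png

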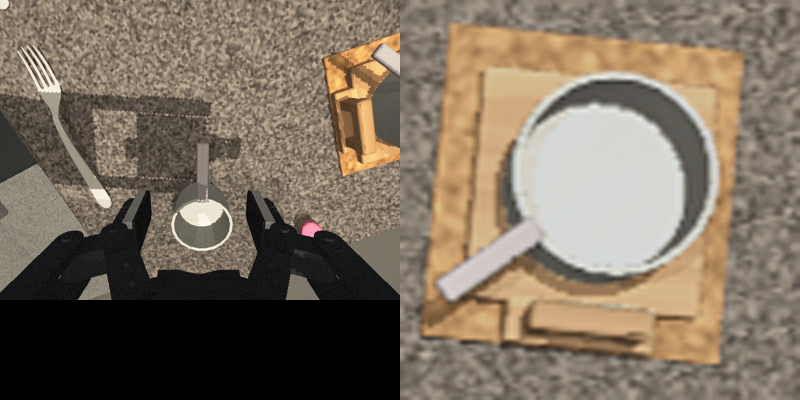

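The large cup stands on the board: its rim runs 512–719 by 73–278, centre (615,175), handle tip (443,289). The medium cup's handle lies between the fingers, tip at (203,143) in the half view.

```bash
python3 - <<'E'
from h import *
Q=lambda u,v,z:ray('top',(u-400+.5)/4-.5+380,(v+.5)/4-.5+135,z)
c=Q(615.5,175,.059);t=Q(443,289,.0635);d=t-c;print(c,np.arctan2(d[1],d[0]),np.hypot(*d[:2]))
e=[Q(512,175,.059),Q(719,175,.059)];print(np.linalg.norm(e[0]-e[1]))
print(wray(203*1.6,143*1.6,.0495,[.442,-.1724,.1173],[-3.14,0,1.153]), 'expected',.4145+.095*np.cos(1.154),-.2423+.095*np.sin(1.154))
E
```

```text
[ 0.66492941 -0.21488135  0.059     ] 2.166374403131777 0.09317393739262353
0.09184752814716611
[ 0.4547 -0.1554  0.0495] expected 0.4529591470615882 -0.15543289456131779
```

```bash
python3 -m creep '[0,0.11,0.4,0,0,0,-0.5, 0,0,0.7,0,0,0,-0.5, 0,0,0.8,0,0,0,-0.5, 0,0,0.7,0,0,0,-0.5, 0,0,0.34,0,0,0,-0.5, 0,0,0,0,0,0,0, 0,0,0,0,0,0,0.5, 0,0,0,0,0,0,1, 0,0,0,0,0,0,1, 0,0,0,0,0,0,1, 0,0,0,0,0,0,1, 0,0,0,0,0,0,1]' 110
python3 -c "
from h import *
need(.4449,-.1737,.16,1.154)"
python3 -m creep '[0,0,-0.2,0,0,0,1, 0,0,-0.4,0,0,0,1, 0,0,-0.6,0,0,0,1, 0,0,-0.7,0,0,0,1, 0,0,-0.7,0,0,0,1, 0,0,-0.7,0,0,0,1, 0,0,-0.5,0,0,0,1, 0,0,-0.3,0,0,0,1, 0,0,-0.2,0,0,0,1, 0,0,0,0,0,0,1, 0,0,0,0,0,0,1]'
python3 -c "
from h import *
need(.4449,-.1737,.16,1.154)"
```

```text
t: 24.25
position: [0.4471, -0.1743, 0.0315]
tool_rot: [3.139, -0.0, 1.154]
wrist_force: [1.5, 2.3, 4.5]
width: 0.0087
finger_force: 107.8
pos [ 0.4471 -0.1743  0.0315] rpy [ 3.139 -0.     1.154] w 0.0087 F [1.5 2.3 4.5] t 24.25
turn z units -0.0 shift units xyz [-0.01 -0.07 -4.28]
t: 25.35
position: [0.4454, -0.1738, 0.1584]
tool_rot: [-3.14, -0.0, 1.154]
wrist_force: [-0.6, -0.5, -0.2]
width: 0.0087
finger_force: 107.5
pos [ 0.4454 -0.1738  0.1584] rpy [-3.14  -0.     1.154] w 0.0087 F [-0.6 -0.5 -0.2] t 25.35
turn z units -0.0 shift units xyz [-0.01 -0.02 -0.05]
```

```bash
python3 -c "
from h import *
need(.696,-.1464,.16,1.154)"
```

```text
pos [ 0.4454 -0.1738  0.1584] rpy [-3.14  -0.     1.154] w 0.0087 F [-0.6 -0.5 -0.2] t 25.35
turn z units -0.0 shift units xyz [ 4.22  7.27 -0.05]
```

```bash
python3 -m creep '[0.2,0.3,0,0,0,0,1, 0.4,0.7,0,0,0,0,1, 0.5,0.9,0,0,0,0,1, 0.5,0.9,0,0,0,0,1, 0.5,0.9,0,0,0,0,1, 0.5,0.9,0,0,0,0,1, 0.5,0.9,0,0,0,0,1, 0.5,0.9,0,0,0,0,1, 0.4,0.6,0,0,0,0,1, 0.22,0.27,0,0,0,0,1, 0,0,0,0,0,0,1, 0,0,0,0,0,0,1, 0,0,0,0,0,0,1]'
python3 - <<'E'
from h import *
from plant import bot
need(.696,-.1464,.055,1.154)
b=bot.snapshot('side')['color'][:,:,::-1]
cv2.imwrite('pics/w8.png',crop(b,220,110,160,120,4))
E
```

```text
t: 26.65
position: [0.6957, -0.1467, 0.1591]
tool_rot: [-3.141, 0.0, 1.154]
wrist_force: [-0.2, 0.5, -0.7]
width: 0.0086
finger_force: 107.6
pos [ 0.6957 -0.1467  0.1591] rpy [-3.141  0.     1.154] w 0.0086 F [-0.2  0.5 -0.7] t 26.65
turn z units -0.01 shift units xyz [0.01 0.   3.47]
```

View pics/w8.png

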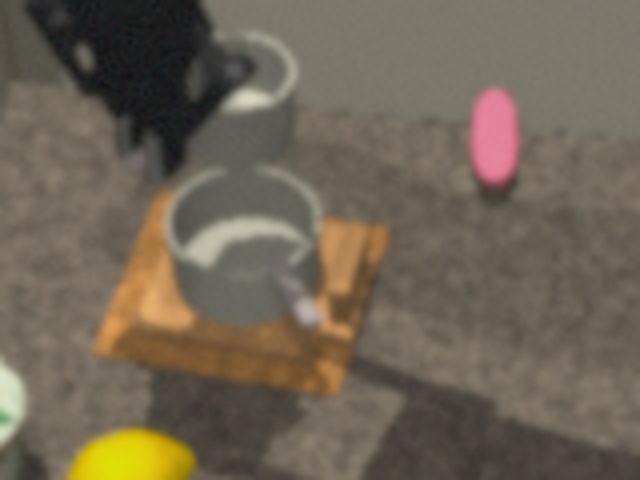

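The medium cup hangs level, right above the large one (columns about 245 both). Lowering.

```bash
python3 -m creep '[0,0,0.3,0,0,0,1, 0,0,0.6,0,0,0,1, 0,0,0.7,0,0,0,1, 0,0,0.6,0,0,0,1, 0,0,0.5,0,0,0,1, 0,0,0.35,0,0,0,1, 0,0,0.2,0,0,0,1, 0,0,0.15,0,0,0,1, 0,0,0.05,0,0,0,1, 0,0,0,0,0,0,1, 0,0,0.04,0,0,0,1, 0,0,0.04,0,0,0,1, 0,0,0,0,0,0,1, 0,0,0,0,0,0,1]'
```

```text
t: 28.1
position: [0.6967, -0.1466, 0.0535]
tool_rot: [3.141, 0.0, 1.154]
wrist_force: [0.1, -0.3, -0.5]
width: 0.009
finger_force: 107.6
```

```bash
python3 -m creep '[0,0,0.04,0,0,0,1, 0,0,0.03,0,0,0,1, 0,0,0,0,0,0,1, 0,0,0,0,0,0,1]'
```

```text
t: 28.5
position: [0.697, -0.1465, 0.0518]
tool_rot: [3.141, -0.0, 1.154]
wrist_force: [-0.3, 0.4, 1.7]
width: 0.0087
finger_force: 107.9
```

```bash
python3 -m creep '[0,0,0.02,0,0,0,1, 0,0,0,0,0,0,1, 0,0,0,0,0,0,0.6, 0,0,0,0,0,0,0.2, 0,0,0,0,0,0,0.1, 0,0,0,0,0,0,0, 0,0,0,0,0,0,0, 0,0,0,0,0,0,0, 0,0,-0.3,0,0,0,0, 0,0,-0.6,0,0,0,0, 0,0,-0.9,0,0,0,-0.3, 0,0,-0.9,0,0,0,-0.5, 0,0,-0.7,0,0,0,-0.5, 0,0,-0.3,0,0,0,-0.5, 0,0,0,0,0,0,-0.5]'
python3 - <<'E'
from h import *
need(.3983,.2496,.12,1.63)
E
```

```text
t: 30.0
position: [0.698, -0.1469, 0.1653]
tool_rot: [3.136, -0.001, 1.154]
wrist_force: [0.6, 0.2, 0.0]
width: 0.064
finger_force: 0.0
pos [ 0.698  -0.1469  0.1653] rpy [ 3.136e+00 -1.000e-03  1.154e+00] w 0.064 F [0.6 0.2 0. ] t 30.0
turn z units -5.45 shift units xyz [13.79 -9.19  1.51]
```

```bash
python3 -m creep '[0,0,0,0,0,-0.9,-0.5, 0,0,0,0,0,-0.9,-0.5, 0,0,0,0,0,-0.9,-0.5, 0,0,0,0,0,-0.9,-0.5, 0,0,0,0,0,-0.9,-0.5, 0,0,0,0,0,-0.95,-0.5]'
python3 -m creep '[0.4,-0.3,0,0,0,0,-0.5, 0.8,-0.6,0,0,0,0,-0.5, 0.9,-0.6,0,0,0,0,-0.5, 0.9,-0.6,0,0,0,0,-0.5, 0.9,-0.6,0,0,0,0,-0.5, 0.9,-0.6,0,0,0,0,-0.5, 0.9,-0.6,0,0,0,0,-0.5, 0.9,-0.6,0,0,0,0,-0.5, 0.9,-0.6,0,0,0,0,-0.5, 0.9,-0.6,0,0,0,0,-0.5, 0.9,-0.6,0,0,0,0,-0.5, 0.9,-0.6,0.2,0,0,0,-0.5, 0.9,-0.6,0.3,0,0,0,-0.5, 0.9,-0.6,0.3,0,0,0,-0.5, 0.8,-0.6,0.3,0,0,0,-0.5, 0.6,-0.4,0.2,0,0,0,-0.5, 0.39,-0.09,0.2,0,0,0,-0.5, 0,0,0,0,0,0,-0.5, 0,0,0,0,0,0,-0.5]'
python3 - <<'E'
from h import *
from plant import bot
need(.3983,.2496,.029,1.63)
a=bot.snapshot('wrist')['color'][:,:,::-1];b=bot.snapshot('top')['color'][:,:,::-1]
cv2.imwrite('pics/t9.png',b)
cv2.imwrite('pics/w9.png',np.hstack([cv2.copyMakeBorder(cv2.resize(a,(400,300)),0,100,0,0,0),crop(b,380,135,100,100,4)]))
E
```

```text
t: 30.6
position: [0.6957, -0.1463, 0.1597]
tool_rot: [-3.139, -0.001, 1.633]
wrist_force: [-0.4, -0.0, -0.3]
width: 0.064
finger_force: 0.0
t: 32.5
position: [0.3972, 0.25, 0.1165]
tool_rot: [-3.141, 0.001, 1.629]
wrist_force: [0.2, 0.4, 0.5]
width: 0.0636
finger_force: 0.0
pos [0.3972 0.25   0.1165] rpy [-3.141e+00  1.000e-03  1.629e+00] w 0.0636 F [0.2 0.4 0.5] t 32.5
turn z units -0.01 shift units xyz [-0.02  0.04  2.92]
```

View pics/w9.png

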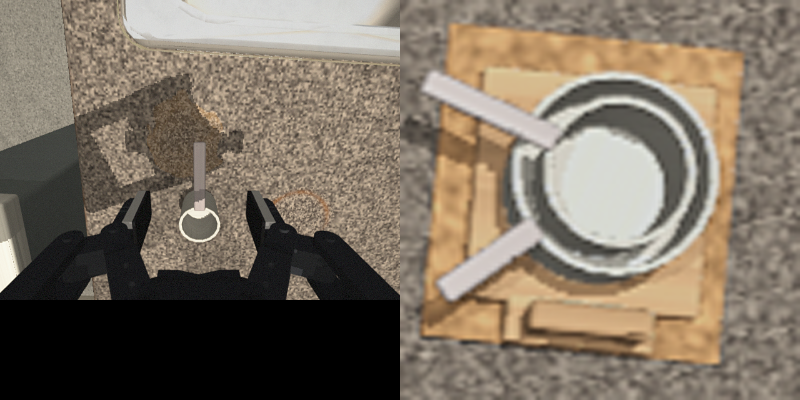

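The medium cup sits inside the large one, rim about 541–697 by 95–248, centre (618,172), handle tip (429,82); the small cup's handle is centred between the fingers, tip (199,143).

```bash
python3 - <<'E'
from h import *
Q=lambda u,v,z:ray('top',(u-400+.5)/4-.5+380,(v+.5)/4-.5+135,z)
c=Q(618.5,172,.065);t=Q(429,82,.0695);d=t-c;y=np.arctan2(d[1],d[0]);print(c,y,np.hypot(*d[:2]), 'centre from handle',t-.095*np.array([np.cos(y),np.sin(y),0]))
print(wray(199*1.6,143*1.6,.0495,[.3972,.25,.1165],[-3.141,.001,1.629]), 'expected',.4028+.095*np.cos(1.63),.1748+.095*np.sin(1.63))
E
python3 -m creep '[0,0.04,0.4,0,0,0,-0.5, 0,0,0.7,0,0,0,-0.5, 0,0,0.8,0,0,0,-0.5, 0,0,0.7,0,0,0,-0.5, 0,0,0.32,0,0,0,-0.5, 0,0,0,0,0,0,0, 0,0,0,0,0,0,0.5, 0,0,0,0,0,0,1, 0,0,0,0,0,0,1, 0,0,0,0,0,0,1, 0,0,0,0,0,0,1, 0,0,0,0,0,0,1]' 110
python3 -m creep '[0,0,-0.2,0,0,0,1, 0,0,-0.4,0,0,0,1, 0,0,-0.6,0,0,0,1, 0,0,-0.7,0,0,0,1, 0,0,-0.7,0,0,0,1, 0,0,-0.7,0,0,0,1, 0,0,-0.5,0,0,0,1, 0,0,-0.3,0,0,0,1, 0,0,-0.2,0,0,0,1, 0,0,0,0,0,0,1, 0,0,0,0,0,0,1]'
```

```text
[ 0.66509577 -0.21489547  0.065     ] 1.142670716761416 0.09243987843312215 centre from handle [ 0.6640329  -0.21722453  0.0695    ]
[0.397  0.2709 0.0495] expected 0.39717893609715593 0.2696335575658751
t: 33.8
position: [0.3992, 0.251, 0.0301]
tool_rot: [3.139, -0.001, 1.63]
wrist_force: [1.1, 2.5, 2.8]
width: 0.0089
finger_force: 107.7
t: 34.9
position: [0.3978, 0.2501, 0.1573]
tool_rot: [-3.14, 0.001, 1.629]
wrist_force: [-0.6, -0.6, -0.5]
width: 0.009
finger_force: 107.5
```

```bash
python3 -m creep '[0,0,0,0,0,0.5,1, 0,0,0,0,0,0.9,1, 0,0,0,0,0,0.95,1, 0,0,0,0,0,0.95,1, 0,0,0,0,0,0.95,1, 0,0,0,0,0,0.95,1, 0,0,0,0,0,0.95,1, 0,0,0,0,0,0.95,1, 0,0,0,0,0,0.95,1, 0,0,0,0,0,0.95,1, 0,0,0,0,0,0.95,1, 0,0,0,0,0,0.95,1, 0,0,0,0,0,0.95,1, 0,0,0,0,0,0.95,1, 0,0,0,0,0,0.95,1, 0,0,0,0,0,0.95,1, 0,0,0,0,0,0.95,1, 0,0,0,0,0,0.95,1, 0,0,0,0,0,0.3,1, 0,0,0,0,0,0,1]'
python3 -c "
from h import *
need(.7395,-.2043,.16,.15)"
```

```text
t: 36.9
position: [0.3979, 0.2501, 0.1573]
tool_rot: [3.141, 0.001, 0.156]
wrist_force: [-0.0, 0.2, -0.3]
width: 0.009
finger_force: 107.5
pos [0.3979 0.2501 0.1573] rpy [3.141e+00 1.000e-03 1.560e-01] w 0.009 F [-0.   0.2 -0.3] t 36.9
turn z units 0.07 shift units xyz [ 9.   16.68 -0.09]
```

```bash
python3 -m creep '[0.2,0.3,-0.09,0,0,0.07,1, 0.4,0.7,0,0,0,0,1, 0.5,0.9,0,0,0,0,1, 0.5,0.95,0,0,0,0,1, 0.5,0.95,0,0,0,0,1, 0.5,0.95,0,0,0,0,1, 0.5,0.95,0,0,0,0,1, 0.5,0.95,0,0,0,0,1, 0.5,0.95,0,0,0,0,1, 0.5,0.95,0,0,0,0,1, 0.5,0.95,0,0,0,0,1, 0.5,0.95,0,0,0,0,1, 0.5,0.95,0,0,0,0,1, 0.5,0.95,0,0,0,0,1, 0.5,0.95,0,0,0,0,1, 0.5,0.95,0,0,0,0,1, 0.5,0.95,0,0,0,0,1, 0.5,0.95,0,0,0,0,1, 0.4,0.53,0,0,0,0,1, 0,0,0,0,0,0,1]'
python3 -m creep '[0,0,0,0,0,0,1, 0,0,0,0,0,0,1]'
python3 - <<'E'
from h import *
from plant import bot
need(.7395,-.2043,.062,.15)
b=bot.snapshot('side')['color'][:,:,::-1];a=bot.snapshot('wrist')['color'][:,:,::-1]
cv2.imwrite('pics/w10.png',np.hstack([cv2.resize(a,(400,300)),crop(b,220,110,100,75,4)]))
E
```

```text
t: 38.9
position: [0.7403, -0.2077, 0.1601]
tool_rot: [3.141, -0.0, 0.147]
wrist_force: [-1.1, 0.3, -1.2]
width: 0.0091
finger_force: 107.5
t: 39.1
position: [0.7389, -0.2041, 0.1605]
tool_rot: [-3.141, 0.001, 0.149]
wrist_force: [-0.6, -0.6, -0.6]
width: 0.0088
finger_force: 107.6
pos [ 0.7389 -0.2041  0.1605] rpy [-3.141e+00  1.000e-03  1.490e-01] w 0.0088 F [-0.6 -0.6 -0.6] t 39.1
turn z units -0.01 shift units xyz [0.02 0.01 3.28]
```

View pics/w10.png

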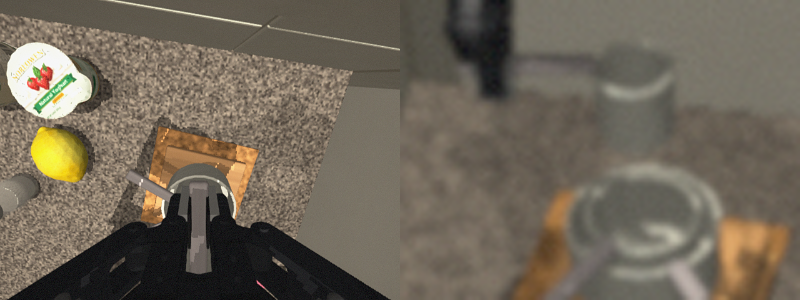

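```bash
python3 -c "
from h import *
for p in((.665,-.2155,.175),(.665,-.2155,.059)):
  u=proj('side',p);print(u,(u-[220,110]+.5)*4+[400,0])"
```

```text
[276.74988455 126.07896387] [628.99953818  66.31585549]
[279.68571071 164.27823394] [640.74284282 219.11293574]
```

```bash
python3 -m creep '[0.02,0,0.3,0,0,0,1, 0,0,0.6,0,0,0,1, 0,0,0.7,0,0,0,1, 0,0,0.6,0,0,0,1, 0,0,0.5,0,0,0,1, 0,0,0.3,0,0,0,1, 0,0,0.2,0,0,0,1, 0,0,0.08,0,0,0,1, 0,0,0,0,0,0,1, 0,0,0,0,0,0,1, 0,0,0,0,0,0,1]'
```

```text
t: 40.3
position: [0.7407, -0.2047, 0.0636]
tool_rot: [3.141, -0.002, 0.149]
wrist_force: [0.3, -0.3, 0.2]
width: 0.0086
finger_force: 107.6
```

```bash
python3 -m creep '[0,0,0.06,0,0,0,1, 0,0,0.06,0,0,0,1, 0,0,0.05,0,0,0,1, 0,0,0.03,0,0,0,1, 0,0,0,0,0,0,1, 0,0,0,0,0,0,1]'
```

```text
t: 40.9
position: [0.7401, -0.2045, 0.0566]
tool_rot: [3.142, -0.0, 0.149]
wrist_force: [0.3, 0.1, 1.1]
width: 0.0088
finger_force: 107.7
```

```bash
python3 -m creep '[0,0,0.03,0,0,0,1, 0,0,0,0,0,0,1, 0,0,0,0,0,0,1]'
python3 -m creep '[0,0,0,0,0,0,0.6, 0,0,0,0,0,0,0.2, 0,0,0,0,0,0,0.1, 0,0,0,0,0,0,0, 0,0,0,0,0,0,0, 0,0,0,0,0,0,0, 0,0,-0.3,0,0,0,0, 0,0,-0.6,0,0,0,0, 0,0,-0.9,0,0,0,0, 0,0,-0.9,0,0,0,0, 0,0,-0.7,0,0,0,0, -0.6,-0.5,-0.3,0,0,0,0, -0.9,-0.9,0,0,0,0,0, -0.9,-0.9,0,0,0,0,0, -0.9,-0.9,0,0,0,0,0, -0.9,-0.9,0,0,0,0,0, -0.9,-0.9,0,0,0,0,0, -0.9,-0.9,0,0,0,0,0, -0.4,-0.4,0,0,0,0,0, 0,0,0,0,0,0,0]'
python3 - <<'E'
from h import *
from plant import bot
b=bot.snapshot('top')['color'][:,:,::-1];a=bot.snapshot('side')['color'][:,:,::-1]
cv2.imwrite('pics/w11.png',np.hstack([crop(b,380,135,100,100,4),crop(a,230,140,100,100,4)]))
E
```

```text
t: 41.2
position: [0.7405, -0.2045, 0.0561]
tool_rot: [3.141, -0.001, 0.149]
wrist_force: [0.3, 0.7, 1.8]
width: 0.0087
finger_force: 107.9
t: 43.2
position: [0.5214, -0.0449, 0.1685]
tool_rot: [3.141, -0.003, 0.15]
wrist_force: [1.1, -0.3, 0.1]
width: 0.0427
finger_force: 0.0
```

View pics/w11.png

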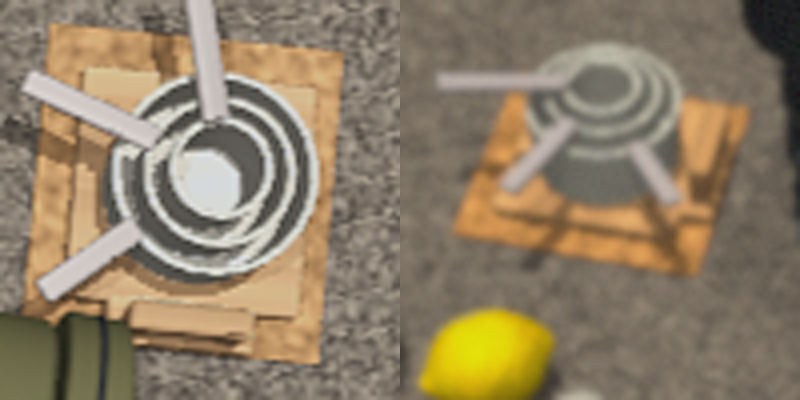

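The three cups are nested, level and concentric within a few millimetres (small rim centre about (220,167), medium (218,172)), and the arm is clear.

```bash
python3 -c "
from plant import bot
print(bot.sign_off())"
```

```text
the job is handed in; nothing more can be done
None
```

The board is on the cork mat, within about 2 mm of its centre and nearly square, with the large, medium and small cups nested in its middle. The salt mill was left alone, and I handed the job in at about 43 s; no verdict came back.

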